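# Tray counter: click the wheel to the pointer

### The arm

A 6-joint arm with a two-finger parallel gripper is mounted at the origin on a cart in front of the work surface, level with it; the furniture and walls round the work are solid. World frame = base frame: x ahead of the robot, y to its left, z up, the work surface at z = 0. Lengths are in m, angles in rad, forces in N, time in s.
With the tool pointing down it reaches from about 0.35 to 0.775 m from the base axis. Payload 7.3 kg.
Tool frame: the origin (TCP) lies midway between the tips of the shut fingers; the grasp point (between the pads) lies 19 mm behind it (robot.grip_depth is the z of the grasp point in the tool frame, in m); z points along the fingers, y is the line along which they close (so a half turn about z gives the same grasp; the last joint's range is limited). The gripper opens to 92 mm and grips with 3 to 60 N. Pads are 19 mm wide; open, the fingers measure 130 mm over their backs; the gripper's body (75 mm by 190 mm) begins 47 mm behind the grasp point.
Start: joints at [1.001, 0.342, 1.524, -0, 1.275, -0.146], TCP at [0.216, 0.479, 0.227] pointing down, gripper open.
Joint ranges: [-2.53, 2.53], [-0.77, 2.02], [0.04, 2.7], [-1, 4.14], [0.28, 2.66], [-3.11, 3.11]. Speed limits (rad/s): [2.57, 2.57, 3.14, 3.14, 3.14, 3.14].

### API

Orientations are given as [roll, pitch, yaw] about the fixed x, y, z axes, in that order (R = Rz(yaw) Ry(pitch) Rx(roll)).
In Python, from cell import robot, viewer gives the robot as it stands.
- The arm moves only by the tool step_arm, never from a script. Its argument "increments" is a list of rows, each an object with "delta_pos": the shift along the tool's x, y, z in cm, a list of three; "dr": the turn, a rotation vector about the tool's x, y, z in degrees, a list of three; "fingers": the closure, from -1 (fully open) to 1 (shut), so that 0 is half open. In form: [{"delta_pos": [tx, ty, tz], "dr": [wx, wy, wz], "fingers": fingers}, ...]. A call has exactly 5 rows; each row is the pose to reach, as a shift and turn from the pose commanded when the call began, along the tool's axes at that moment; what a row does not reach only later rows make up. A row lasts 1/8 s, in which the tool goes at most 62.5 mm and 10.7 degrees, less where a joint would pass 70% of its speed; a pose out of reach is approached as far as the arm can. A call with a gripper value outside its range is refused whole. The fingers move at their own pace and stop on an object; "newtons" is the grip in N (left out, the last holds). Time passes only in rows, so rows that repeat a pose let the fingers close, or fill a call up. It gives the time, the measured TCP pose, the force, the opening and the grip force at its end, in the units of the state.
- robot.observe(): the state, without advancing time (a new reading comes with each control period).
- viewer.read_camera(name): name is "scene" or "top" or "wrist"; returns the picture (384x512x3 uint8, red, green, blue); there is no depth.
- viewer.camera_params(name): a dict with "K" (3x3 intrinsics, pixels), "k1" (the pictures are not rectified: a ray, as slopes to the right and down, at radius r is drawn at 1 + k1 r^2 times it, then the intrinsics apply), "T" (4x4, takes a point from camera to world coordinates). Camera axes: x right, y down, z forward; pixel columns grow to the right and rows downward; lengths in m; the calibration is good to about 2 mm. A picture is of the moment at which its call begins: read the wrist's pose just before it. camera_params takes no time and is no camera call; for the wrist camera it gives the pose at the moment of the call.
- robot.hand_in(): hands the job in; it is judged then, once.
The state is a dict: "time": time; "qpos": joint angles; "qvel": joint speeds; "joint_efforts": joint torques, N m; "tool_pos": TCP position; "tool_rot": TCP orientation; "contact_force": force on the tool from outside, world axes, zero at the start; "torque": the same for the moment, N m; "opening": finger opening in m; "grip_force": force on a finger pad.
Only numpy, scipy, OpenCV 4.12 (cv2) and the standard library are available. Lean on these libraries where they do the work, as an engineer would, in place of code of your own. Each camera call takes 0.05 s, during which the arm holds its last target. There are 200 camera calls.

### The job

With a fingertip, flick the edge of the tray counter's toothed wheel clockwise (seen from above), one click at a time and letting it settle after every click, until the tooth with the stud stands at the steel pointer, and not a click further. Push the wheel only lightly with the fingers, without pinching it, and leave everything around the counter where it stands.

Things in the scene. Friction and masses are not known exactly. Their poses are not given: they have to be found in the camera images.
- counter: Tray counter, fixed to the worktop: oak block (x -77 to 93, y -75 to 75 mm), top 22 mm high, with a white flat seven-tooth wheel on a vertical axle above it. Origin on the worktop under the axle; x points from the axle to the steel pointer (away from the robot, up to 30 degrees askew), z up. The wheel's hub is 68 mm wide, 44 mm high, with a steel nut to 50 mm and an arrow showing clockwise.
- wheel (a joint): Wheel angle, rad, growing clockwise from above; 0: stud at the pointer. Snaps to rest every 0.898 rad (7 a turn); starts 2, 3 or 4 clicks below 0. At rest a gap between teeth faces counter -x, where clockwise moves teeth towards counter +y. A spring resists with about 3 N at a tooth tip for half a click, then pulls the wheel on (rarely it starts balanced midway). It turns back as easily.
- stud (a point): Top of the 9 mm stud on one tooth, 55 mm from the axle, 53 mm above the worktop. The seven teeth are straight radial bars, 8 mm wide, tips 67 mm from the axle, from 28 to 42 mm above the worktop; in the gaps the oak top lies at 22 mm. Neighbouring teeth are 44 mm clear of each other at 60 mm from the axle. Axes turn with the wheel, x outward.
- pointer (a point): Tip of the steel pointer, 70 mm from the axle on the counter's +x side, 45 mm above the worktop; its foot behind reaches 53 mm high.
- glass: Clear shot glass, 48 mm wide, 60 mm high, beside the counter. Origin under its centre. Leave it alone.
- cookie: Cookie, 90 mm, 19 mm thick, on the worktop on the other side of the counter. Origin under its centre. Leave it alone.
- tape: Roll of tape lying flat, 100 mm, 25 mm high. Origin under its centre. Leave it alone.
- shaker: Cocoa shaker, 44 mm, 109 mm high. Origin under its centre. Leave it alone.
- tamper: Coffee tamper, 58 mm, 95 mm high. Origin under its centre. Leave it alone.
- sugar: Lidded sugar canister, 77 mm, 100 mm high. Origin under its centre. Leave it alone.
Things that resemble listed ones, but are neither listed nor needed, are in the scene too. Of the things that look like the counter, the larger one is meant.

How it is judged:
On the way, in this order (a step that is already met when the one before it is completed fails the run):
1. the wheel comes to rest one click short of the pointer on its way (value of joint wheel between -1.0776 and -0.7176 rad and velocity of joint wheel between -0.3 and 0.3 rad/s), for 0.2 s.
2. the studded tooth stands at the pointer (value of joint wheel between -0.15 and 0.15 rad), for 0.2 s.
At the end, for the whole second after the job is handed in: The studded tooth is at rest at the pointer, within 0.15 rad, and the glass, cookie, tape, shaker, tamper and canister are within 15 mm of where they stood (all of step 2 and velocity of joint wheel between -0.1 and 0.1 rad/s and distance of each of glass, cookie, tape, shaker, tamper, sugar from where it was at the start of the episode below 0.015 m); the robot touches nothing.
It fails at once if the wheel is turned half a click or more past the pointer (value of joint wheel above 0.4488 rad).
It fails at once if the wheel is turned backwards, beyond the farthest start (value of joint wheel below -4.12896 rad).
It fails at once if the fingers press or pinch the counter or its wheel with more than 25 N (contact force between the fingers and counter above 25 N).
It fails at once if the rest of the arm strikes the counter or its wheel (contact force between the arm and counter above 25 N).
It fails at once if something standing around is pushed more than 15 mm or lifted (distance of any of glass, cookie, tape, shaker, tamper, sugar from where it was at the start of the episode above 0.015 m).
It also fails if it takes over 72 s, if anything falls off the work surface, if the arm or the gripper's body presses on something with over 40 N, if the wrist force passes 120 N, or if a joint passes its speed limit or range.

## Working session

There is one attempt and no reset: what is moved stays moved. The work goes in short steps, Python scripts to look and compute and a tool call to move; the robot and the scene stay as the last step left them, time stands still between calls to the robot, and variables do not carry over. Pictures are saved under pics/ and viewed, at most 10 in all, crops included, and the job is handed in when it is done.

Besides the shell and the picture viewer there is one more tool, called after "Emit:" as name(argument=value, ...), one argument or row to a line, values as JSON. step_arm: Moves the arm, as the interface text tells. Its arguments: {"type":"object","properties":{"increments":{"type":"array"},"newtons":{"type":"number"}},"required":["increments"]}

```bash
mkdir -p pics
cat > h.py <<'E'
import numpy as np, cv2
from cell import robot, viewer
def grab(n,f):
    p=viewer.camera_params(n); im=viewer.read_camera(n); cv2.imwrite(f,im[:,:,::-1]); return im,p
def D(p): return np.array([p['k1'],0,0,0,0],float)
def pix2w(p,uv,z):
    K=np.array(p['K'],float);T=np.array(p['T'])
    n=cv2.undistortPointsIter(np.array(uv,float).reshape(-1,1,2),K,D(p),None,None,(3,50,1e-9))[:,0]
    d=np.c_[n,np.ones(len(n))]@T[:3,:3].T; o=T[:3,3]
    return o+d*((z-o[2])/d[:,2])[:,None]
def w2pix(p,X):
    T=np.linalg.inv(np.array(p['T'])); X=np.array(X,float).reshape(-1,3)@T[:3,:3].T+T[:3,3]
    return cv2.projectPoints(X,np.zeros(3),np.zeros(3),np.array(p['K'],float),D(p))[0][:,0]
E
python3 - <<'E'
from h import *
a,p=grab('top','pics/top.png'); b,q=grab('scene','pics/scene.png')
print(p,q); print(robot.observe())
E
```

```text
{'K': array([[412.39375586,   0.        , 258.57833894],
       [  0.        , 412.39375586, 193.27292537],
       [  0.        ,   0.        ,   1.        ]]), 'k1': -0.005650518964806079, 'T': array([[ 0.01504099, -0.98643465,  0.16346388,  0.3520374 ],
       [-0.99980473, -0.01693294, -0.01018686, -0.02270743],
       [ 0.01281659, -0.16327874, -0.98649672,  1.3243837 ],
       [ 0.        ,  0.        ,  0.        ,  1.        ]])} {'K': array([[433.75315204,   0.        , 256.41574497],
       [  0.        , 433.75315204, 195.35218818],
       [  0.        ,   0.        ,   1.        ]]), 'k1': 0.020943479652116286, 'T': array([[ 0.47489456, -0.41415616,  0.77649845, -0.55807695],
       [-0.87996981, -0.23482766,  0.41292749, -0.62265173],
       [ 0.01132685, -0.8793922 , -0.47596329,  0.72152297],
       [ 0.        ,  0.        ,  0.        ,  1.        ]])}
{'time': 0.1, 'qpos': array([ 1.00099505e+00,  3.42623737e-01,  1.52491873e+00, -1.27203533e-05,
        1.27541640e+00, -1.46013394e-01]), 'qvel': array([-6.58058228e-04, -1.83730101e-03, -4.99187699e-05, -1.25384984e-03,
       -2.33332468e-03, -2.09725218e-03]), 'joint_efforts': array([ 5.44867580e-04, -4.32005596e+01, -2.44693637e+01,  7.18445540e-02,
        5.25597122e-02, -7.26399412e-05]), 'tool_pos': array([0.21567754, 0.47824885, 0.22613064]), 'tool_rot': array([-3.14023920e+00, -1.86742988e-04,  2.71780836e+00]), 'contact_force': array([ 0.78002234,  0.39853361, -0.14245063]), 'torque': array([ 0.0021192 ,  0.01637892, -0.002034  ]), 'grip_force': 0.0, 'opening': 0.0919732309780315}
```

View pics/top.png

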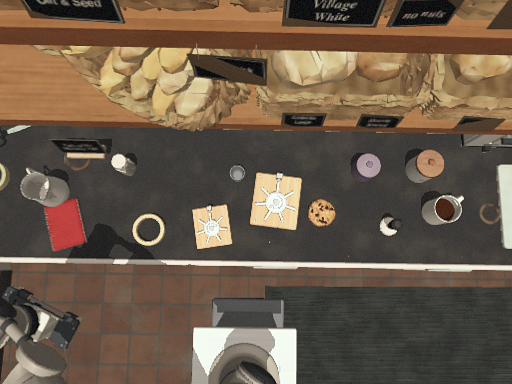

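View pics/scene.png

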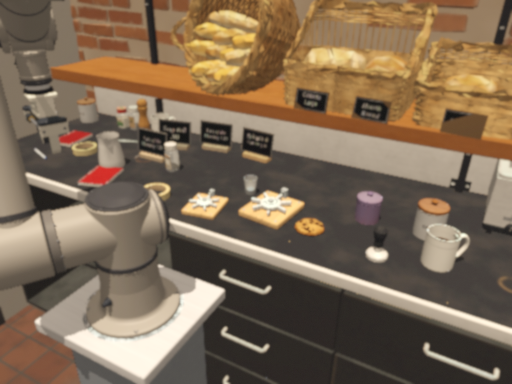

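Candidates for the counter: the large one at top (276,200) and the small look-alike at (212,227). I choose the large one and will check it in a crop.

Run:
```python
from h import *
im=cv2.imread('pics/top.png')[160:245,215:345]
cv2.imwrite('pics/crop.png',cv2.resize(im,None,fx=6,fy=6,interpolation=cv2.INTER_CUBIC))
```

```text
(no output)
```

View pics/crop.png

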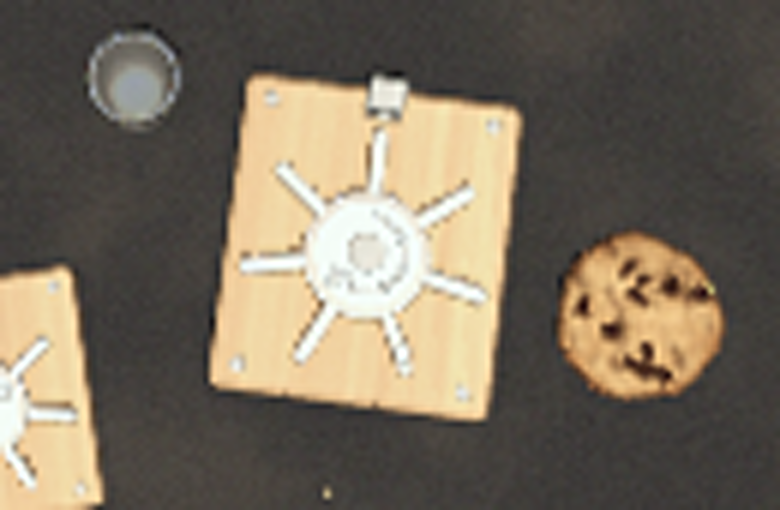

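The top-left crop confirms it: large oak block with glass left and cookie right, pointer foot at crop (388,97), axle at (368,250). A possible stud is at crop (402,365), which would be 4 clicks short. Next I fit the pose and look from near.

```bash
cat >> h.py <<'E'
def gopose(X,yaw):
    "delta (cm, deg) in current measured tool frame to reach pos X pointing down at yaw"
    from scipy.spatial.transform import Rotation as R
    s=robot.observe(); R0=R.from_euler('xyz',s['tool_rot']); R1=R.from_euler('xyz',[np.pi,0,yaw])
    return (R0.inv().apply(np.array(X)-s['tool_pos'])*100).round(2), np.degrees((R0.inv()*R1).as_rotvec()).round(1)
E
python3 - <<'E'
from h import *
from scipy.optimize import least_squares
p=viewer.camera_params('top')
c=np.array([(248,75),(522,107),(487,420),(210,387)])/6+[215,160]-0.4
loc=np.array([[93,75],[93,-75],[-77,-75],[-77,75]])/1000
W=pix2w(p,c,.022)[:,:2]
f=lambda v:(loc@np.array([[np.cos(v[2]),np.sin(v[2])],[-np.sin(v[2]),np.cos(v[2])]])+v[:2]-W).ravel()
s=least_squares(f,[W[:,0].mean(),W[:,1].mean(),0]);print(s.x,np.degrees(s.x[2]),s.fun.round(4))
print('nut',pix2w(p,[(368/6+215-.4,250/6+160-.4)],.05))
for r in [(435/1+0,165),]: pass
X=[s.x[0]-.09*np.cos(s.x[2]),s.x[1]-.09*np.sin(s.x[2]),.2]
for y in (s.x[2]+np.pi/2,s.x[2]-np.pi/2): print(gopose(X,y))
from scipy.spatial.transform import Rotation as R
q=viewer.camera_params('wrist');o=robot.observe();R0=R.from_euler('xyz',o['tool_rot'])
print('cam in tool',R0.inv().apply(q['T'][:3,3]-o['tool_pos']),'\n',(R0.inv().as_matrix()@q['T'][:3,:3]).round(2))
E
```

```text
[ 0.53732618 -0.0905138  -0.10459331] -5.992755495754733 [ 0.0007  0.0009 -0.     -0.0006 -0.0006 -0.0017 -0.      0.0014]
nut [[ 0.53882403 -0.09046551  0.05      ]]
(array([-44.16, -41.44,   2.66]), array([-0.1,  0. , 71.7]))
(array([-44.16, -41.44,   2.66]), array([-0.000e+00, -1.000e-01, -1.083e+02]))
cam in tool [ 0.07137559  0.00022961 -0.15746478] 
 [[-0.   -0.96 -0.27]
 [ 1.   -0.   -0.  ]
 [ 0.   -0.27  0.96]]
```

Emit:
step_arm(
  increments=[
    {"delta_pos":[-6,-5.6,0.4],"dr":[0,0,10],"fingers":1},
    {"delta_pos":[-12,-11.2,0.8],"dr":[0,0,20],"fingers":1},
    {"delta_pos":[-18,-16.8,1.2],"dr":[0,0,30],"fingers":1},
    {"delta_pos":[-24,-22.4,1.6],"dr":[0,0,40],"fingers":1},
    {"delta_pos":[-30,-28,2],"dr":[0,0,50],"fingers":1},
  ],
  newtons=20,
)

```text
time: 0.72
tool_pos: [0.3366, 0.1888, 0.2114]
tool_rot: [3.141, 0.0, 1.84]
contact_force: [1.1, 0.3, 0.4]
opening: 0.0464
grip_force: 0.0
```

Run:
```python
from h import *
print(gopose([.448,-.081,.2],np.radians(84)), robot.observe()['tool_pos'])
```

```text
(array([-28.97,   3.57,   1.14]), array([ 0. , -0. , 21.4])) [0.33658815 0.18878714 0.2113808 ]
```

Emit:
step_arm(
  increments=[
    {"delta_pos":[-6,0.6,0.3],"dr":[0,0,5],"fingers":1},
    {"delta_pos":[-12,1.2,0.5],"dr":[0,0,9],"fingers":1},
    {"delta_pos":[-18,1.8,0.7],"dr":[0,0,13],"fingers":1},
    {"delta_pos":[-24,2.4,0.9],"dr":[0,0,17],"fingers":1},
    {"delta_pos":[-27.5,3,1],"dr":[0,0,20],"fingers":1},
  ],
)

```text
time: 1.35
tool_pos: [0.4401, -0.0686, 0.2012]
tool_rot: [-3.141, 0.0, 1.492]
contact_force: [-0.3, 0.8, 0.3]
opening: 0.001
grip_force: 0.0
```

Run:
```python
from h import *
import time
for i in range(4): viewer.read_camera('wrist')
im,p=grab('wrist','pics/w1.png'); np.save('pw1.npy',p,allow_pickle=True)
print(robot.observe()['tool_pos'],robot.observe()['tool_rot'])
c,s=np.cos(-.1046),np.sin(-.1046)
print(w2pix(p,[[.538,-.0905,.05],[.538+.07*c,-.0905+.07*s,.045]]))
```

```text
[ 0.43905014 -0.06541694  0.20112907] [-3.14029414e+00 -6.86720151e-04  1.49642696e+00]
[[357.00681951 195.49682056]
 [423.60847242 196.0324227 ]]
```

View pics/w1.png

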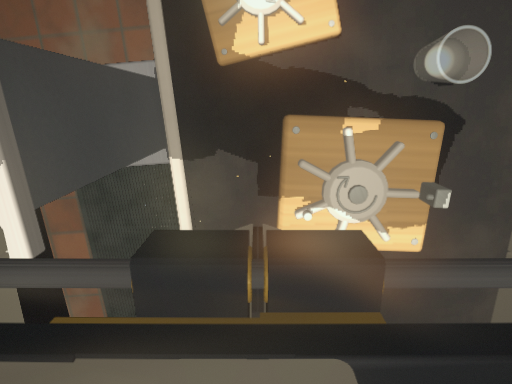

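Run:
```python
from h import *
p=np.load('pw1.npy',allow_pickle=True).item()
for k in (0,-1,-2,-3,-4,-5,-6):
    a=-.1046-k*2*np.pi/7
    X=[[.538+r*np.cos(a),-.0905+r*np.sin(a),z] for r,z in ((.055,.053),(.067,.042))]
    print(k,w2pix(p,X).round(0).tolist())
im=cv2.imread('pics/w1.png')[105:265,265:465]
cv2.imwrite('pics/c2.png',cv2.resize(im,None,fx=3.7,fy=3.7,interpolation=cv2.INTER_CUBIC))
```

```text
0 [[413.0, 198.0], [419.0, 195.0]]
-1 [[398.0, 154.0], [403.0, 143.0]]
-2 [[351.0, 142.0], [347.0, 128.0]]
-3 [[310.0, 171.0], [298.0, 164.0]]
-4 [[307.0, 218.0], [294.0, 218.0]]
-5 [[340.0, 246.0], [334.0, 251.0]]
-6 [[386.0, 237.0], [388.0, 241.0]]
```

View pics/c2.png

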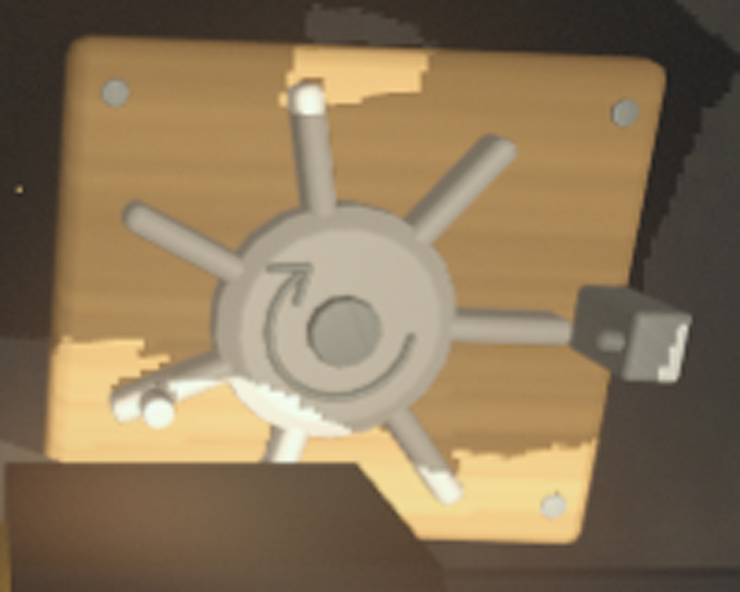

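Stud visible at crop (158,410), on the tooth at counter (-x,-y): 4 clicks to go. Go above the -x gap.

```bash
cat >> h.py <<'E'
C=np.array([.5385,-.0903]);PHI=-.1046;R0=.070
def at(th,z):
    a=PHI+np.pi-np.radians(th); return gopose([*(C+R0*np.array([np.cos(a),np.sin(a)])),z],np.radians(84-th))
E
python3 -c "
from h import *
print(at(0,.075))"
```

```text
(array([-1.54,  3.12, 12.61]), array([-0.1, -0. ,  1.7]))
```

Emit:
step_arm(
  increments=[
    {"delta_pos":[-0.5,1,4],"dr":[0,0,1],"fingers":1},
    {"delta_pos":[-1,2,8],"dr":[0,0,1.7],"fingers":1},
    {"delta_pos":[-1.54,3.12,12.6],"dr":[0,0,1.7],"fingers":1},
    {"delta_pos":[-1.54,3.12,12.6],"dr":[0,0,1.7],"fingers":1},
    {"delta_pos":[-1.54,3.12,12.6],"dr":[0,0,1.7],"fingers":1},
  ],
)

```text
time: 2.22
tool_pos: [0.4699, -0.0829, 0.0769]
tool_rot: [3.141, 0.0, 1.468]
contact_force: [-0.0, -0.4, -0.3]
opening: 0.0005
grip_force: 0.0
```

```bash
python3 -c "
from h import *
im,p=grab('wrist','pics/w2.png')
print(at(0,.031),robot.observe()['tool_pos'])"
```

```text
(array([ 0.01, -0.15,  4.64]), array([0.1, 0. , 0.1])) [ 0.47026319 -0.0832115   0.07738669]
```

View pics/w2.png

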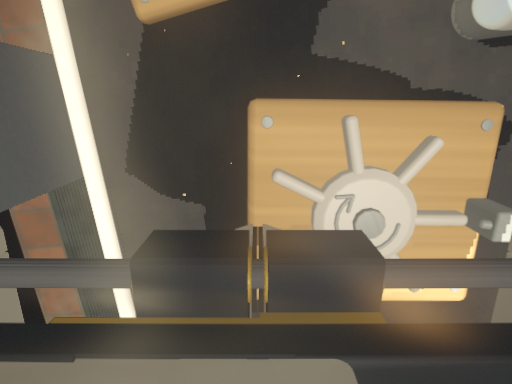

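Fingertips (258,232) lie in the gap below tooth tip (278,177), as planned. Descend.

Emit:
step_arm(
  increments=[
    {"delta_pos":[0,-0.1,1.5],"dr":[0,0,0],"fingers":1},
    {"delta_pos":[0,-0.1,3],"dr":[0,0,0],"fingers":1},
    {"delta_pos":[0,-0.1,4.5],"dr":[0,0,0],"fingers":1},
    {"delta_pos":[0,-0.1,4.5],"dr":[0,0,0],"fingers":1},
    {"delta_pos":[0,-0.1,4.5],"dr":[0,0,0],"fingers":1},
  ],
)

```text
time: 2.9
tool_pos: [0.4695, -0.0837, 0.032]
tool_rot: [3.139, 0.001, 1.467]
contact_force: [0.2, 0.1, -0.8]
opening: 0.0004
grip_force: 0.0
```

```bash
python3 -c "
from h import *
print(at(0,.031),robot.observe()['tool_pos'],robot.observe()['contact_force'])
for t in range(0,45,4): print(t,7*np.sin(np.radians(t)).round(2),(7-7*np.cos(np.radians(t))).round(2))"
```

```text
(array([ 0.06, -0.06,  0.1 ]), array([0.1, 0. , 0. ])) [ 0.46945941 -0.08365182  0.03204022] [ 0.17315012  0.11004192 -0.8328932 ]
0 0.0 0.0
4 0.49000000000000005 0.02
8 0.9800000000000001 0.07
12 1.47 0.15
16 1.9600000000000002 0.27
20 2.3800000000000003 0.42
24 2.8699999999999997 0.61
28 3.29 0.82
32 3.71 1.06
36 4.13 1.34
40 4.48 1.64
44 4.83 1.96
```

Emit:
step_arm(
  increments=[
    {"delta_pos":[0.49,0.02,0],"dr":[0,0,4],"fingers":1},
    {"delta_pos":[0.98,0.07,0],"dr":[0,0,8],"fingers":1},
    {"delta_pos":[1.46,0.15,0],"dr":[0,0,12],"fingers":1},
    {"delta_pos":[1.93,0.27,0],"dr":[0,0,16],"fingers":1},
    {"delta_pos":[2.39,0.42,0],"dr":[0,0,20],"fingers":1},
  ],
)

```text
time: 3.52
tool_pos: [0.4757, -0.0604, 0.0317]
tool_rot: [3.14, 0.0, 1.115]
contact_force: [-0.1, -1.4, -0.6]
opening: 0.0001
grip_force: 0.9
```

Emit:
step_arm(
  increments=[
    {"delta_pos":[0.54,0.02,0],"dr":[0,0,4.4],"fingers":1},
    {"delta_pos":[1.07,0.08,0],"dr":[0,0,8.8],"fingers":1},
    {"delta_pos":[1.6,0.19,0],"dr":[0,0,13.2],"fingers":1},
    {"delta_pos":[2.12,0.33,0],"dr":[0,0,17.6],"fingers":1},
    {"delta_pos":[2.62,0.51,0],"dr":[0,0,22],"fingers":1},
  ],
)

```text
time: 4.15
tool_pos: [0.4919, -0.0388, 0.0317]
tool_rot: [3.14, -0.001, 0.731]
contact_force: [0.5, -0.2, -0.1]
opening: 0.0006
grip_force: 0.0
```

```bash
python3 -c "
from h import *
for i in range(6): viewer.read_camera('wrist')
grab('top','pics/t2.png');o=robot.observe()
print(at(42,.031),o['tool_pos'],o['contact_force'])
im,p=grab('wrist','pics/w3.png');np.save('pw3.npy',p,allow_pickle=True)"
```

```text
(array([ 0.06, -0.04, -0.01]), array([ 0. , -0. ,  0.1])) [ 0.49152414 -0.03898502  0.03088095] [0.53222022 0.62209006 0.16701532]
```

View pics/w3.png

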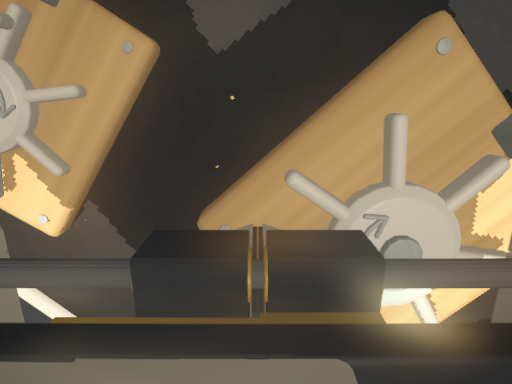

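Emit:
step_arm(
  increments=[
    {"delta_pos":[0,0,-2],"dr":[0,0,0],"fingers":1},
    {"delta_pos":[0,0,-4],"dr":[0,0,0],"fingers":1},
    {"delta_pos":[-1.2,0.1,-4.2],"dr":[0,0,-10],"fingers":1},
    {"delta_pos":[-2.4,0.42,-4.2],"dr":[0,0,-20],"fingers":1},
    {"delta_pos":[-3.5,0.94,-4.2],"dr":[0,0,-30],"fingers":1},
  ],
)

```text
time: 5.18
tool_pos: [0.4712, -0.0696, 0.0726]
tool_rot: [-3.141, -0.0, 1.263]
contact_force: [-0.1, -0.3, -0.4]
opening: 0.0004
grip_force: 0.0
```

```bash
cat >> h.py <<'E'
def toothshot(f):
    im,p=grab('wrist',f)
    for k in (0,-1,-2,-3,-4):
        a=PHI-k*2*np.pi/7
        t=np.array([np.cos(a),np.sin(a)])
        u=w2pix(p,[[*(C+.055*t),.053]])[0]; x,y=u.astype(int)
        print(k,u.round(0))
    return im,p
E
python3 -c "
from h import *
viewer.read_camera('wrist')
toothshot('pics/w4.png')
print(at(0,.076),at(0,.031))"
```

```text
0 [469. 210.]
-1 [430. 145.]
-2 [344. 142.]
-3 [286. 205.]
-4 [299. 277.]
(array([-1.3 ,  0.18, -0.35]), array([ -0.,   0., -12.])) (array([-1.3 ,  0.18,  4.15]), array([ -0.,   0., -12.]))
```

View pics/w4.png

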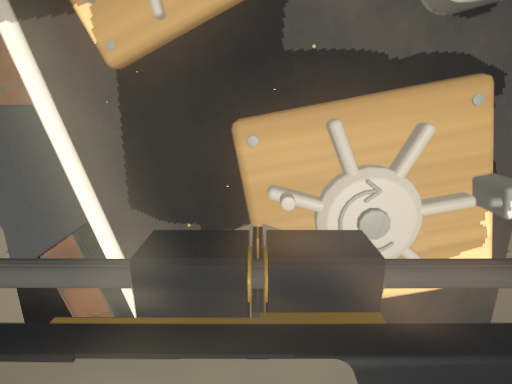

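Stud at (288,202) matches tooth -3: exactly one click. Repeat.

Emit:
step_arm(
  increments=[
    {"delta_pos":[-0.65,0.05,0],"dr":[0,0,-6],"fingers":1},
    {"delta_pos":[-1.3,0.15,0],"dr":[0,0,-12],"fingers":1},
    {"delta_pos":[-1.3,0.15,1.5],"dr":[0,0,-12],"fingers":1},
    {"delta_pos":[-1.3,0.15,3],"dr":[0,0,-12],"fingers":1},
    {"delta_pos":[-1.3,0.15,4.15],"dr":[0,0,-12],"fingers":1},
  ],
)

```text
time: 5.9
tool_pos: [0.4691, -0.0818, 0.0304]
tool_rot: [-3.141, -0.0, 1.463]
contact_force: [0.3, 0.1, -0.6]
opening: 0.0005
grip_force: 0.0
```

Emit:
step_arm(
  increments=[
    {"delta_pos":[0.49,0.02,0],"dr":[0,0,4],"fingers":1},
    {"delta_pos":[0.98,0.07,0],"dr":[0,0,8],"fingers":1},
    {"delta_pos":[1.46,0.15,0],"dr":[0,0,12],"fingers":1},
    {"delta_pos":[1.93,0.27,0],"dr":[0,0,16],"fingers":1},
    {"delta_pos":[2.39,0.42,0],"dr":[0,0,20],"fingers":1},
  ],
)

```text
time: 6.52
tool_pos: [0.4757, -0.0587, 0.0308]
tool_rot: [-3.141, 0.0, 1.113]
contact_force: [-0.4, -3.0, -0.9]
opening: 0.0004
grip_force: 1.3
```

Emit:
step_arm(
  increments=[
    {"delta_pos":[0.54,0.02,0],"dr":[0,0,4.4],"fingers":1},
    {"delta_pos":[1.07,0.08,0],"dr":[0,0,8.8],"fingers":1},
    {"delta_pos":[1.6,0.19,0],"dr":[0,0,13.2],"fingers":1},
    {"delta_pos":[2.12,0.33,0],"dr":[0,0,17.6],"fingers":1},
    {"delta_pos":[2.62,0.51,0],"dr":[0,0,22],"fingers":1},
  ],
)

```text
time: 7.15
tool_pos: [0.492, -0.0372, 0.0309]
tool_rot: [-3.141, -0.0, 0.729]
contact_force: [0.7, 0.7, -1.0]
opening: 0.0007
grip_force: 0.0
```

```bash
python3 -c "
from h import *
for i in range(8): viewer.read_camera('wrist')
o=robot.observe()
print(at(42,.031),o['contact_force'])"
```

```text
(array([-0.05,  0.05, -0.  ]), array([-0., -0.,  0.])) [ 0.74591534  0.43348623 -0.13686125]
```

Emit:
step_arm(
  increments=[
    {"delta_pos":[0,0,-2],"dr":[0,0,0],"fingers":1},
    {"delta_pos":[0,0,-4],"dr":[0,0,0],"fingers":1},
    {"delta_pos":[-1.2,0.1,-4.2],"dr":[0,0,-10],"fingers":1},
    {"delta_pos":[-2.4,0.42,-4.2],"dr":[0,0,-20],"fingers":1},
    {"delta_pos":[-3.5,0.94,-4.2],"dr":[0,0,-30],"fingers":1},
  ],
)

```text
time: 8.18
tool_pos: [0.4717, -0.0682, 0.0732]
tool_rot: [3.141, -0.0, 1.263]
contact_force: [0.8, -0.6, -0.5]
opening: -0.0002
grip_force: 0.0
```

```bash
python3 -c "
from h import *
viewer.read_camera('wrist')
im,p=toothshot('pics/w5.png')
a=cv2.cvtColor(cv2.imread('pics/w4.png'),6);t=a[192:212,278:298]
m=cv2.matchTemplate(cv2.cvtColor(im,7)[:235,250:],t,5);print(cv2.minMaxLoc(m),'(+260,+10)')
print(at(0,.031))"
```

```text
0 [468. 212.]
-1 [429. 147.]
-2 [343. 145.]
-3 [286. 207.]
-4 [299. 279.]
(-0.6646572351455688, 0.7444250583648682, (205, 6), (85, 132)) (+260,+10)
(array([-1.45,  0.17,  4.21]), array([ -0.,   0., -12.]))
```

View pics/w5.png

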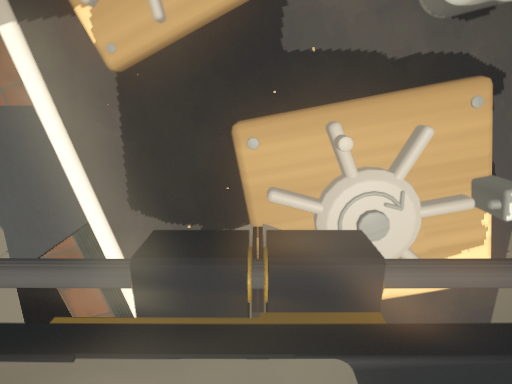

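Stud at (344,144) = tooth -2, and the template match agrees (345,142). Third click.

Emit:
step_arm(
  increments=[
    {"delta_pos":[-0.7,0.05,0],"dr":[0,0,-6],"fingers":1},
    {"delta_pos":[-1.4,0.15,0],"dr":[0,0,-12],"fingers":1},
    {"delta_pos":[-1.4,0.15,1.5],"dr":[0,0,-12],"fingers":1},
    {"delta_pos":[-1.4,0.15,3],"dr":[0,0,-12],"fingers":1},
    {"delta_pos":[-1.4,0.15,4.15],"dr":[0,0,-12],"fingers":1},
  ],
)

```text
time: 8.9
tool_pos: [0.4692, -0.0814, 0.0309]
tool_rot: [-3.141, -0.0, 1.463]
contact_force: [-0.3, -0.3, 0.3]
opening: 0.0002
grip_force: 0.0
```

Emit:
step_arm(
  increments=[
    {"delta_pos":[0.49,0.02,0],"dr":[0,0,4],"fingers":1},
    {"delta_pos":[0.98,0.07,0],"dr":[0,0,8],"fingers":1},
    {"delta_pos":[1.46,0.15,0],"dr":[0,0,12],"fingers":1},
    {"delta_pos":[1.93,0.27,0],"dr":[0,0,16],"fingers":1},
    {"delta_pos":[2.39,0.42,0],"dr":[0,0,20],"fingers":1},
  ],
)

```text
time: 9.52
tool_pos: [0.4759, -0.0582, 0.0313]
tool_rot: [-3.141, 0.0, 1.113]
contact_force: [-0.8, -1.4, -0.3]
opening: 0.0007
grip_force: 1.0
```

Emit:
step_arm(
  increments=[
    {"delta_pos":[0.54,0.02,0],"dr":[0,0,4.4],"fingers":1},
    {"delta_pos":[1.07,0.08,0],"dr":[0,0,8.8],"fingers":1},
    {"delta_pos":[1.6,0.19,0],"dr":[0,0,13.2],"fingers":1},
    {"delta_pos":[2.12,0.33,0],"dr":[0,0,17.6],"fingers":1},
    {"delta_pos":[2.62,0.51,0],"dr":[0,0,22],"fingers":1},
  ],
)

```text
time: 10.15
tool_pos: [0.4922, -0.0367, 0.0314]
tool_rot: [3.142, -0.0, 0.728]
contact_force: [0.0, -0.5, 0.2]
opening: 0.0002
grip_force: 0.0
```

```bash
python3 -c "
from h import *
for i in range(10): viewer.read_camera('wrist')
o=robot.observe()
print(at(42,.031),o['contact_force'])"
```

```text
(array([-0.09,  0.07,  0.05]), array([-0., -0.,  0.])) [ 0.0052661   0.02392516 -0.36508186]
```

Emit:
step_arm(
  increments=[
    {"delta_pos":[0,0,-2],"dr":[0,0,0],"fingers":1},
    {"delta_pos":[0,0,-4],"dr":[0,0,0],"fingers":1},
    {"delta_pos":[-1.2,0.1,-4.2],"dr":[0,0,-10],"fingers":1},
    {"delta_pos":[-2.4,0.42,-4.2],"dr":[0,0,-20],"fingers":1},
    {"delta_pos":[-3.5,0.94,-4.2],"dr":[0,0,-30],"fingers":1},
  ],
)

```text
time: 11.28
tool_pos: [0.4719, -0.0677, 0.0736]
tool_rot: [3.141, -0.0, 1.263]
contact_force: [0.0, 0.3, 0.1]
opening: 0.0003
grip_force: 0.0
```

```bash
python3 -c "
from h import *
viewer.read_camera('wrist')
im,p=toothshot('pics/w6.png')
for f,s in (('w4',np.s_[192:212,278:298]),('w5',np.s_[134:154,334:354])):
  t=cv2.cvtColor(cv2.imread('pics/'+f+'.png'),6)[s]
  m=cv2.matchTemplate(cv2.cvtColor(im,7)[:235,250:],t,5);print(cv2.minMaxLoc(m),'(+260,+10)')
print(at(0,.031))"
```

```text
0 [467. 213.]
-1 [428. 148.]
-2 [343. 146.]
-3 [286. 208.]
-4 [299. 279.]
(-0.6681631207466125, 0.7122014760971069, (166, 211), (14, 187)) (+260,+10)
(-0.7872292995452881, 0.8431575298309326, (216, 175), (168, 138)) (+260,+10)
(array([-1.5 ,  0.17,  4.26]), array([ -0.,   0., -12.]))
```

The best match (0.84) is at (428,148), tooth -1, so the wheel is one click short. The final click follows.

Emit:
step_arm(
  increments=[
    {"delta_pos":[-0.75,0.05,0],"dr":[0,0,-6],"fingers":1},
    {"delta_pos":[-1.5,0.15,0],"dr":[0,0,-12],"fingers":1},
    {"delta_pos":[-1.5,0.15,1.5],"dr":[0,0,-12],"fingers":1},
    {"delta_pos":[-1.5,0.15,3],"dr":[0,0,-12],"fingers":1},
    {"delta_pos":[-1.5,0.15,4.2],"dr":[0,0,-12],"fingers":1},
  ],
)

```text
time: 12.0
tool_pos: [0.4691, -0.0819, 0.0309]
tool_rot: [-3.142, -0.0, 1.463]
contact_force: [0.6, -0.4, 0.1]
opening: 0.0005
grip_force: 0.0
```

Emit:
step_arm(
  increments=[
    {"delta_pos":[0.49,0.02,0],"dr":[0,0,4],"fingers":1},
    {"delta_pos":[0.98,0.07,0],"dr":[0,0,8],"fingers":1},
    {"delta_pos":[1.46,0.15,0],"dr":[0,0,12],"fingers":1},
    {"delta_pos":[1.93,0.27,0],"dr":[0,0,16],"fingers":1},
    {"delta_pos":[2.39,0.42,0],"dr":[0,0,20],"fingers":1},
  ],
)

```text
time: 12.62
tool_pos: [0.4757, -0.0587, 0.0313]
tool_rot: [-3.141, 0.0, 1.113]
contact_force: [-0.7, -2.5, -0.7]
opening: 0.0002
grip_force: 0.9
```

Emit:
step_arm(
  increments=[
    {"delta_pos":[0.54,0.02,0],"dr":[0,0,4.4],"fingers":1},
    {"delta_pos":[1.07,0.08,0],"dr":[0,0,8.8],"fingers":1},
    {"delta_pos":[1.6,0.19,0],"dr":[0,0,13.2],"fingers":1},
    {"delta_pos":[2.12,0.33,0],"dr":[0,0,17.6],"fingers":1},
    {"delta_pos":[2.62,0.51,0],"dr":[0,0,22],"fingers":1},
  ],
)

```text
time: 13.25
tool_pos: [0.492, -0.0372, 0.0313]
tool_rot: [-3.142, -0.0, 0.728]
contact_force: [-0.3, 0.1, -0.3]
opening: 0.0006
grip_force: 0.0
```

```bash
python3 -c "
from h import *
for i in range(10): viewer.read_camera('wrist')
o=robot.observe()
print(at(42,.031),o['contact_force'])"
```

```text
(array([-0.05,  0.05,  0.05]), array([-0., -0.,  0.])) [ 0.65922883 -0.21770834  0.1312794 ]
```

Emit:
step_arm(
  increments=[
    {"delta_pos":[0,0,-2],"dr":[0,0,0],"fingers":1},
    {"delta_pos":[0,0,-4],"dr":[0,0,0],"fingers":1},
    {"delta_pos":[-1.2,0.1,-5],"dr":[0,0,-10],"fingers":1},
    {"delta_pos":[-2.4,0.42,-7],"dr":[0,0,-20],"fingers":1},
    {"delta_pos":[-3.5,0.5,-9],"dr":[0,0,-30],"fingers":1},
  ],
)

```text
time: 14.38
tool_pos: [0.4687, -0.065, 0.1221]
tool_rot: [-3.141, -0.0, 1.263]
contact_force: [-0.3, -0.6, 0.3]
opening: 0.0006
grip_force: 0.0
```

```bash
python3 -c "
from h import *
for i in range(6): viewer.read_camera('wrist')
im,p=toothshot('pics/w7.png'); print(robot.observe()['tool_pos'])"
```

```text
0 [431. 194.]
-1 [398. 142.]
-2 [330. 141.]
-3 [285. 192.]
-4 [297. 250.]
[ 0.46879663 -0.06427248  0.12063518]
```

View pics/w7.png

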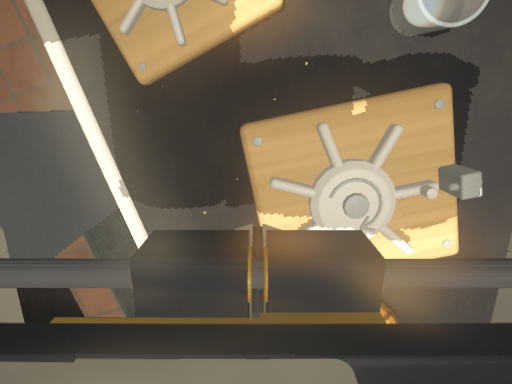

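The stud is at (431,192), right at the pointer (440,181), where tooth 0 was predicted (431,194). The arm is clear.

```bash
python3 -c "
from h import *
print(robot.hand_in())"
```

```text
the job is handed in; nothing more can be done
None
```

The wheel was flicked four single clicks clockwise, settling after each, and the last picture shows the stud at the pointer with the arm clear; the job is handed in, but no verdict came back.

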